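Bring the red tin to the front of the spice carousel

TASK

Turn the spice carousel on the galley counter by gently pushing its scalloped rim with the fingertips until the tin with the red lid stands in the middle of the open front of the wooden rack (the side opposite the rack's back rail), then take the hand away. Do not touch, lift or tip any of the tins: they ride round standing in their cups. Leave the other things on the counter where they are.

Things in the scene. Friction and masses are not known exactly. Their poses are not given: they have to be found in the camera images.
- rack: Dark wooden board 280 x 280 mm, 12 mm thick, fixed to the counter; origin at the centre of its underside. Rails 10 mm wide, tops 40 mm above the counter, run along its back edge (+x of its frame) and the back part of both sides (frame x 20 to 130 mm, inner faces at y = +-130 mm). Its front (-x of its frame, roughly towards the robot) is open, without rails.
- carousel: Pale wooden turntable, turning about the rack's centre both ways without end stops on a light bearing (about 1 N at the rim); it stays where it is left. Six round cups in a ring, axes 88 mm from the turning axis, at 0, 60, 120, ... degrees from its frame's +x. Low hub dome, top 46 mm above the counter. Origin on the turning axis, 12 mm above the counter; the frame turns with it, z up.
- cup_wall (a point): Outermost point of the rim, on the wall of the cup at 0 degrees, 124 mm from the turning axis, 34 mm above the counter. Every cup is 72 mm across outside (walls 18 to 44 mm above the counter) and 54 mm inside, 14 mm deep, floor 30 mm above the counter.
- notch (a point): Point in the notch of the rim between the cups at 0 and 60 degrees (so at 30 degrees), 116 mm from the turning axis, 34 mm above the counter. Six such notches, 60 degrees apart, open above and outwards, each take a fingertip, to push a cup's outer wall sideways. A 46 mm wide disc just fits between the cups here; the web between the cups begins 78 mm from the axis.
- tin_red: The tin to bring to the front: steel tin 48 mm across and 52 mm high with a flat red lid, loose in a cup of the carousel. Origin: centre of its underside, z up. Tins stand on the cup floors, so their tops are 82 mm above the counter.
- tin_green: Steel tin 48 mm across and 52 mm high with a flat green lid, loose in a cup of the carousel. Origin: centre of its underside, z up.
- tin_yellow: Steel tin 48 mm across and 52 mm high with a flat yellow lid, loose in a cup of the carousel. Origin: centre of its underside, z up.
- tin_black: Steel tin 48 mm across and 52 mm high with a flat black lid, loose in a cup of the carousel. Origin: centre of its underside, z up.
- tin_white: Steel tin 48 mm across and 52 mm high with a flat white lid, loose in a cup of the carousel. Origin: centre of its underside, z up.
- remote: Black remote control lying on the counter, 160 x 44 x 18 mm, long side along its x; origin at the centre of its underside.
- tumbler: Blue plastic tumbler, 76 mm across, 95 mm high; origin at the centre of its underside.
- mug: White mug, 82 mm across, 90 mm high, handle at +y; origin at the centre of its underside.
- soap: Amber soap bottle, 60 mm across, 170 mm high, orange cap; origin at the centre of its underside.

How it is judged:
By the outcome, as a careful person would: the job done as asked, in the order asked, and still so for the second after the job is handed in, with the robot touching nothing.
It also fails if it takes over 51 s, if anything falls off the work surface, if the arm or the gripper's body presses on something with over 40 N, if the wrist force passes 120 N, or if a joint passes its speed limit or range.

ROBOT

A 6-joint arm with a two-finger parallel gripper is mounted at the origin on the work surface. World frame = base frame: x ahead of the robot, y to its left, z up, the work surface at z = 0. Lengths are in m, angles in degrees, forces in N, time in s.
With the tool pointing down it reaches from about 0.325 to 0.775 m from the base axis. Payload 5.5 kg.
Tool frame: the origin (TCP) lies at the very end of the fingers, on their centre line; the grasp point (between the pads) lies 19 mm behind it; z points along the fingers, y is the line along which they close (so a half turn about z gives the same grasp; the last joint's range is limited). The gripper opens to 88 mm and grips with 3 to 60 N. Pads are 20 mm wide; open, the fingers measure 115 mm over their backs; the gripper's body (75 mm by 178 mm) begins 61 mm behind the grasp point.
Start: joints at [-74.868, 5.22, 70.514, -0, 104.267, -3.249], TCP at [0.189, -0.569, 0.223] pointing down, gripper open.
Joint ranges: [-164.24, 164.24], [-49.07, 125.15], [9.68, 141.18], [-86.29, 266.29], [3.28, 154.24], [-151.56, 151.56]. Speed limits (degrees/s): [147.25, 147.25, 172.46, 180, 180, 180].

INTERFACE

Orientations are given as a 3x3 rotation matrix whose columns are the frame's x, y, z axes.
In Python, from station import get_obs, snapshot, camera_model, order gives the robot as it stands. The module is installed in compiled form; this text tells all that it offers.
- The arm moves only by the tool servo_tool, never from a script. Its argument "moves" is a list of rows, each a list of 7 numbers: the shift along the tool's x, y, z in parts of the range, where 1.0 means 0.75 m, then the turn, a rotation vector about the tool's x, y, z in shares of 90 degrees (1.0 is 90 degrees), then the closure, from 0 (fully open) to 1 (shut). In form: [[dx, dy, dz, ax, ay, az, jaw], ...]. A call has 1 to 8 rows; each row is the pose to reach, as a shift and turn from the pose commanded when the call began, along the tool's axes at that moment; what a row does not reach only later rows make up. A row lasts 1/10 s, in which the tool goes at most 50 mm and 8.59 degrees, less where a joint would pass 70% of its speed; a pose out of reach is approached as far as the arm can. A call with a gripper value outside its range is refused whole. The fingers move at their own pace and stop on an object; "squeeze" is the grip in N (left out, the last holds). Time passes only in rows, so rows that repeat a pose let the fingers close. It gives the time, the measured TCP pose, the force, the opening and the grip force at its end, in the units of the state.
- get_obs(): the state, without advancing time (a new reading comes with each control period).
- snapshot(name): name is "scene" or "top"; returns the picture (384x512x3 uint8, blue, green, red); there is no depth.
- camera_model(name): a dict with "mtx" (3x3 intrinsics, pixels), "k1" (the pictures are not rectified: a ray, as slopes to the right and down, at radius r is drawn at 1 + k1 r^2 times it, then the intrinsics apply), "world_from_camera" (4x4, takes a point from camera to world coordinates). Camera axes: x right, y down, z forward; pixel columns grow to the right and rows downward; lengths in m; the calibration is good to about 2 mm. A picture is of the moment at which its call begins. camera_model takes no time and is no camera call.
- order.finish_job(): hands the job in; it is judged then, once.
The state is a dict: "clock": time; "joint_positions": joint angles; "dq": joint speeds; "joint_efforts": joint torques, N m; "ee_pos": TCP position; "ee_rot": TCP orientation; "contact_force": force on the tool from outside, world axes, zero at the start; "moment": the same for the moment, N m; "gripper_width": opening from 0.0 (shut) to 1.0 (fully open); "grip_force": force on a finger pad.
Only numpy, scipy, OpenCV 4.12 (cv2) and the standard library are available. Lean on these libraries where they do the work, as an engineer would, in place of code of your own. Each camera call takes 0.05 s, during which the arm holds its last target. There are 200 camera calls.

## Working session

There is one attempt and no reset: what is moved stays moved. The work goes in short steps, Python scripts to look and compute and a tool call to move; the robot and the scene stay as the last step left them, time stands still between calls to the robot, and variables do not carry over. Pictures are saved under pics/ and viewed, at most 10 in all, crops included, and the job is handed in when it is done.

Besides the shell and the picture viewer there is one more tool, called after ">>>" by a JSON object that holds its "api" and its "payload". servo_tool: Moves the arm, as the interface text tells. Its arguments: {"type":"object","properties":{"moves":{"type":"array","items":{"type":"array","items":{"type":"number"}}},"squeeze":{"type":"number"}},"required":["moves"]}

```bash
mkdir -p pics; python3 - <<'E'
from station import *
import cv2
for n in("scene","top"):
    cv2.imwrite(f"pics/{n}0.png",cv2.resize(snapshot(n),(800,600),interpolation=cv2.INTER_CUBIC))
    print(camera_model(n))
o=get_obs();print(o["clock"],o["ee_pos"],o["ee_rot"],o["contact_force"])
E
```

```text
{'mtx': array([[435.62523737,   0.        , 245.5127875 ],
       [  0.        , 435.62523737, 195.21429553],
       [  0.        ,   0.        ,   1.        ]]), 'k1': 0.05661142720445987, 'world_from_camera': array([[-0.71918368,  0.45681939, -0.5235369 ,  1.19321705],
       [ 0.69462214,  0.45472252, -0.55742938,  0.70034824],
       [-0.01658053, -0.76455443, -0.64434587,  0.83264335],
       [ 0.        ,  0.        ,  0.        ,  1.        ]])}
{'mtx': array([[489.85248452,   0.        , 255.48757522],
       [  0.        , 489.85248452, 181.69612813],
       [  0.        ,   0.        ,   1.        ]]), 'k1': 0.03542677185936115, 'world_from_camera': array([[ 5.25130328e-03, -9.84794697e-01,  1.73642822e-01,
         3.23250745e-01],
       [-9.99985699e-01, -4.99573744e-03,  1.90881742e-03,
         3.63156106e-02],
       [-1.01231933e-03, -1.73650362e-01, -9.84806848e-01,
         1.58108903e+00],
       [ 0.00000000e+00,  0.00000000e+00,  0.00000000e+00,
         1.00000000e+00]])}
0.1 [ 0.18912744 -0.56914239  0.22159928] [[ 9.48984502e-01  3.15322384e-01 -4.58305182e-04]
 [ 3.15322701e-01 -9.48982984e-01  1.69996479e-03]
 [ 1.01113128e-04 -1.75775426e-03 -9.99998450e-01]] [ 0.15098062 -0.2102172   0.39857607]
```

View pics/scene0.png

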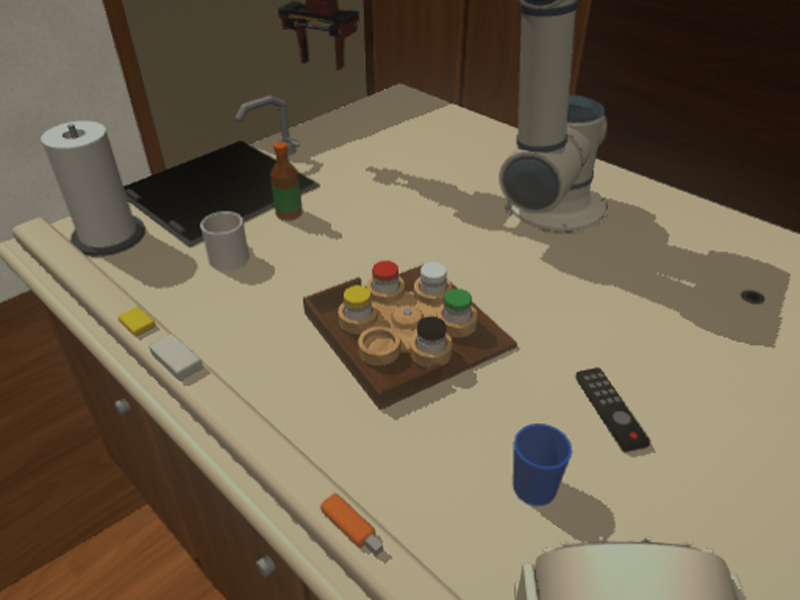

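View pics/top0.png

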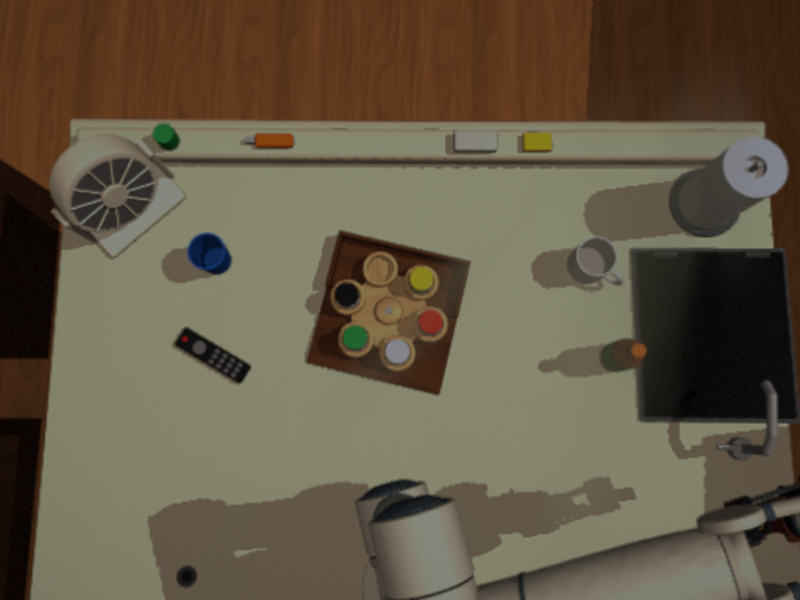

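The scene view shows the rack with red, white, green, black and yellow tins and one empty cup. In the top view (world x up, y left) the rack centre is at about (388,312), red at (430,322), and the front edge runs from (307,362) to (440,393). Next I need an enlarged crop for accuracy.

```bash
cat > h.py <<'E'
from station import *
import cv2, numpy as np
C=camera_model("top"); K=C["mtx"]; T=C["world_from_camera"]; k=C["k1"]
def world(px,z):
    d=(np.array(px,float)-K[:2,2])/K[0,0]; s=d.copy()
    for _ in range(10): s=d/(1+k*(s@s))
    r=T[:3,:3]@np.r_[s,1]; t=T[:3,3]
    return (t+r*(z-t[2])/r[2])[:2]
def pix(P):
    c=T[:3,:3].T@(np.array(P)-T[:3,3]); s=c[:2]/c[2]
    return s*(1+k*(s@s))*K[0,0]+K[:2,2]
X0,Y0,W,H,S=185,140,130,120,5
def crop(name):
    im=snapshot("top"); cv2.imwrite(name[:-4]+"_raw.png",im)
    cv2.imwrite(name,cv2.resize(im[Y0:Y0+H,X0:X0+W],None,fx=S,fy=S,interpolation=cv2.INTER_CUBIC)); return im
def full(p): return (np.array(p,float)+.5)/S-.5+[X0,Y0]
E
python3 -c "
from h import *
crop('pics/c1.png')"
```

```text
(no output)
```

View pics/c1.png

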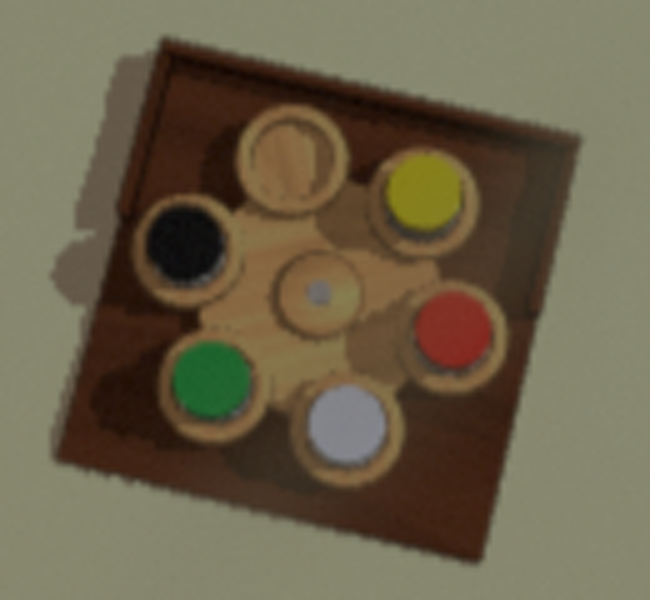

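The crop shows these positions:
- Rack corners: back (164,38) and (581,137), front (55,460) and (482,562).
- Cup rims: empty (292,159), yellow (425,203), red (454,337), white (347,432), green (214,385) and black (188,250).

```bash
cat > p.py <<'E'
from h import *
cor=[world(full(p),z) for p,z in [((164,38),.04),((581,137),.04),((482,562),.012),((55,460),.012)]]
BL,BR,FR,FL=cor
c=np.mean(cor,0); ang=lambda v:np.degrees(np.arctan2(v[1],v[0]))
print("centre",c,"sides",[np.linalg.norm(a-b) for a,b in((BL,BR),(BR,FR),(FR,FL),(FL,BL))])
print("back dir from edges",ang(BL-FL),ang(BR-FR),ang(BL-BR)-90,ang(FL-FR)-90)
cups=np.array([world(full(p),.044) for p in[(454,337),(347,432),(214,385),(188,250),(292,159),(425,203)]])
cc=cups.mean(0);print("cups centre",cc,np.linalg.norm(cups-cc,axis=1))
a=[ang(v-cc)+60*i for i,v in enumerate(cups)];print([(x+180)%360-180 for x in a])
E
python3 p.py
```

```text
centre [0.54061386 0.0610437 ] sides [np.float64(0.27647493013823893), np.float64(0.27687687622702967), np.float64(0.27962127691291283), np.float64(0.2785585150498512)]
back dir from edges -13.843987508146418 -13.196713441112177 -13.385235845261008 -13.0421801550942
cups centre [0.54068199 0.06082482] [0.08907233 0.08923689 0.08828492 0.08848691 0.0887898  0.08866988]
[np.float64(-107.7826039175998), np.float64(-108.62078878011837), np.float64(-108.62297854138342), np.float64(-108.14550076904669), np.float64(-107.92013547548152), np.float64(-108.57971504422079)]
```

```bash
cat > t.py <<'E'
import sys; from h import *
# usage: t.py x y z [yaw of tool x]  -> shift cm, az deg
o=get_obs(); R=o["ee_rot"]; a=[float(v) for v in sys.argv[1:]]
print((R.T@(np.array(a[:3])-o["ee_pos"])*100).round(2), "yaw",np.degrees(np.arctan2(R[1,0],R[0,0])).round(2), o["clock"])
E
python3 t.py 0.454 -0.016 0.22
```

```text
[ 42.58 -44.14   0.25] yaw 18.38 0.15
```

The rows are not in the units I measure in: shifts go in shares of 0.75 m and turns go in shares of 90 degrees. I convert before sending: -44.1 cm is -0.588, 42.6 cm is 0.568, -71.6 degrees is -0.7956.

>>> {"api": "servo_tool", "payload": {"moves": [[0.568,-0.588,0,0,0,-0.7956,1],[0.568,-0.588,0,0,0,-0.7956,1],[0.568,-0.588,0,0,0,-0.7956,1],[0.568,-0.588,0,0,0,-0.7956,1],[0.568,-0.588,0,0,0,-0.7956,1],[0.568,-0.588,0,0,0,-0.7956,1],[0.568,-0.588,0,0,0,-0.7956,1],[0.568,-0.588,0,0,0,-0.7956,1]], "squeeze": 5}}

```text
clock: 0.95
ee_pos: [0.3625, -0.2068, 0.2225]
ee_rot: [[0.044, 0.999, 0.0], [0.999, -0.044, -0.0], [-0.0, 0.0, -1.0]]
contact_force: [0.7, 0.2, 0.3]
gripper_width: 0.31
grip_force: 0.0
```

```bash
python3 t.py 0.454 -0.016 0.22
```

```text
[19.47  8.3   0.25] yaw 87.46 0.95
```

In the tool's units: 18 cm is 0.24, 7.5 cm is 0.1.

>>> {"api": "servo_tool", "payload": {"moves": [[0.24,0.1,0,0,0,0,1],[0.24,0.1,0,0,0,0,1],[0.24,0.1,0,0,0,0,1],[0.24,0.1,0,0,0,0,1],[0.24,0.1,0,0,0,0,1],[0.24,0.1,0,0,0,0,1],[0.24,0.1,0,0,0,0,1]]}}

```text
clock: 1.65
ee_pos: [0.4458, -0.0337, 0.2225]
ee_rot: [[0.051, 0.999, -0.0], [0.999, -0.051, -0.0], [-0.001, -0.0, -1.0]]
contact_force: [0.8, -0.6, -0.2]
gripper_width: 0.008
grip_force: 0.0
```

```bash
python3 t.py 0.454 -0.016 0.10
```

```text
[ 1.81  0.74 12.25] yaw 87.08 1.65
```

In the tool's units: 12 cm is 0.16, 8 cm is 0.1067.

>>> {"api": "servo_tool", "payload": {"moves": [[0.024,0.0093,0.0533,0,0,0,1],[0.024,0.0093,0.1067,0,0,0,1],[0.024,0.0093,0.16,0,0,0,1],[0.024,0.0093,0.16,0,0,0,1],[0.024,0.0093,0.16,0,0,0,1],[0.024,0.0093,0.16,0,0,0,1]]}}

```text
clock: 2.25
ee_pos: [0.4553, -0.0161, 0.1057]
ee_rot: [[0.052, 0.999, 0.004], [0.999, -0.052, -0.001], [-0.0, 0.004, -1.0]]
contact_force: [-0.5, 0.4, 1.4]
gripper_width: 0.006
grip_force: 0.0
```

```bash
python3 t.py 0.454 -0.016 0.027; python3 -c "
from h import *
crop('pics/c2.png')"
```

```text
[ 0.   -0.16  7.87] yaw 87.04 2.25
```

View pics/c2.png

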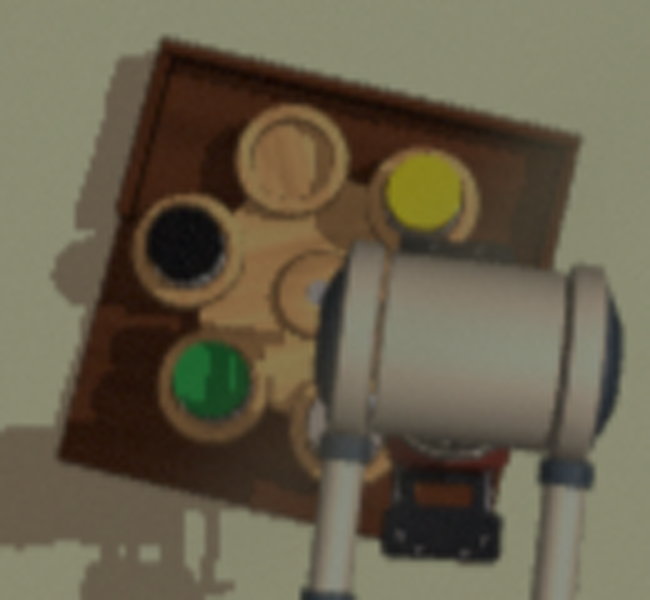

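The gripper hangs over the notch between the red cup (454,337) and the white cup (347,432), and the carousel hasn't moved. I'll descend now.

>>> {"api": "servo_tool", "payload": {"moves": [[0,-0.0013,0.0267,0,0,0,1],[0,-0.0013,0.0533,0,0,0,1],[0,-0.0013,0.0667,0,0,0,1],[0,-0.0013,0.08,0,0,0,1],[0,-0.0013,0.0933,0,0,0,1],[0,-0.0013,0.0973,0,0,0,1],[0,-0.0013,0.0973,0,0,0,1],[0,-0.0013,0.0973,0,0,0,1]]}}

```text
clock: 3.1
ee_pos: [0.4533, -0.0151, 0.0302]
ee_rot: [[0.05, 0.999, 0.001], [0.999, -0.05, -0.0], [-0.0, 0.001, -1.0]]
contact_force: [-0.3, 0.3, -0.1]
gripper_width: 0.005
grip_force: 0.0
```

```bash
cat > arc.py <<'E'
import sys; from h import *
# cm shifts from now to points on the arc r at given world angles
o=get_obs(); R=o["ee_rot"]; p=o["ee_pos"]; c=np.array([.5407,.0609]); d=p[:2]-c
print("now r,ang",np.hypot(*d).round(4),(np.degrees(np.arctan2(d[1],d[0]))%360).round(1),"z",p[2].round(4),"F",o["contact_force"].round(1),o["clock"])
r=float(sys.argv[1])
for a in sys.argv[2:]:
    t=np.radians(float(a)); q=np.r_[c+r*np.array([np.cos(t),np.sin(t)]),.027]
    print(a,(R.T@(q-p)*100).round(2))
E
python3 arc.py .114 218 214 210 206 202 198 194 190
```

```text
now r,ang 0.1158 221.0 z 0.0302 F [-0.3  0.3 -0.1] 3.1
218 [ 0.57 -0.28  0.32]
214 [ 1.19 -0.78  0.32]
210 [ 1.84 -1.23  0.32]
206 [ 2.52 -1.64  0.32]
202 [ 3.23 -2.    0.32]
198 [ 3.96 -2.31  0.32]
194 [ 4.72 -2.56  0.32]
190 [ 5.49 -2.77  0.32]
```

In the tool's units: 2.5 cm is 0.0333, 2.2 cm is 0.0293.

>>> {"api": "servo_tool", "payload": {"moves": [[0.004,-0.002,0.0013,0,0,0,1],[0.008,-0.004,0.0027,0,0,0,1],[0.012,-0.0073,0.0027,0,0,0,1],[0.016,-0.0107,0.0027,0,0,0,1],[0.02,-0.0133,0.0027,0,0,0,1],[0.0247,-0.0167,0.0027,0,0,0,1],[0.0293,-0.0193,0.0027,0,0,0,1],[0.0333,-0.022,0.0027,0,0,0,1]]}}

```text
clock: 3.9
ee_pos: [0.4376, 0.0111, 0.0277]
ee_rot: [[0.05, 0.999, 0.0], [0.999, -0.05, 0.0], [0.0, 0.0, -1.0]]
contact_force: [-0.3, -1.2, -0.3]
gripper_width: 0.007
grip_force: 0.4
```

```bash
python3 arc.py .114 206 203 200 197 194 191 188 185 182 179 176
```

```text
now r,ang 0.1145 205.8 z 0.0277 F [-0.3 -1.2 -0.3] 3.9
206 [-0.01  0.06  0.07]
203 [ 0.52 -0.21  0.07]
200 [ 1.06 -0.46  0.07]
197 [ 1.62 -0.68  0.07]
194 [ 2.18 -0.86  0.07]
191 [ 2.76 -1.02  0.07]
188 [ 3.34 -1.15  0.07]
185 [ 3.93 -1.25  0.07]
182 [ 4.52 -1.31  0.07]
179 [ 5.12 -1.35  0.07]
176 [ 5.72 -1.35  0.07]
```

In the tool's units: 4.5 cm is 0.06, 3.9 cm is 0.052.

>>> {"api": "servo_tool", "payload": {"moves": [[0.0067,-0.0027,0,0,0,0,1],[0.014,-0.006,0,0,0,0,1],[0.0213,-0.0091,0,0,0,0,1],[0.0293,-0.0115,0,0,0,0,1],[0.0367,-0.0136,0,0,0,0,1],[0.0447,-0.0153,0,0,0,0,1],[0.052,-0.0167,0,0,0,0,1],[0.06,-0.0173,0,0,0,0,1]]}}

```text
clock: 4.7
ee_pos: [0.4269, 0.0568, 0.0276]
ee_rot: [[0.05, 0.999, -0.0], [0.999, -0.05, -0.0], [-0.0, -0.0, -1.0]]
contact_force: [0.8, -1.0, -0.6]
gripper_width: 0.007
grip_force: 0.4
```

```bash
python3 arc.py .114 180 177 174 171 168 165 162 159 156
```

```text
now r,ang 0.1138 182.1 z 0.0276 F [ 0.8 -1.  -0.6] 4.7
180 [ 0.41 -0.04  0.06]
177 [ 1.   -0.06  0.06]
174 [ 1.6  -0.04  0.06]
171 [2.2  0.01 0.06]
168 [2.79 0.09 0.06]
165 [3.37 0.2  0.06]
162 [3.95 0.34 0.06]
159 [4.53 0.51 0.06]
156 [5.09 0.71 0.06]
```

>>> {"api": "servo_tool", "payload": {"moves": [[0.008,-0.0007,0,0,0,0,1],[0.016,-0.0007,0,0,0,0,1],[0.024,-0.0003,0,0,0,0,1],[0.032,0.0007,0,0,0,0,1],[0.04,0.0017,0,0,0,0,1],[0.0473,0.0032,0,0,0,0,1],[0.0527,0.0045,0,0,0,0,1],[0.0547,0.0053,0,0,0,0,1]]}}

```text
clock: 5.5
ee_pos: [0.4331, 0.0975, 0.0276]
ee_rot: [[0.049, 0.999, -0.0], [0.999, -0.049, 0.0], [0.0, -0.0, -1.0]]
contact_force: [-0.9, 0.3, 0.3]
gripper_width: 0.006
grip_force: 0.4
```

```bash
python3 arc.py .114 160 157 154 151 148 145 142 139 136 133 130; python3 -c "
from h import *
crop('pics/c3.png')"
```

```text
now r,ang 0.1136 161.2 z 0.0276 F [-0.9  0.3  0.3] 5.5
160 [0.24 0.03 0.06]
157 [0.8  0.22 0.06]
154 [1.36 0.44 0.06]
151 [1.9  0.69 0.06]
148 [2.43 0.97 0.06]
145 [2.94 1.27 0.06]
142 [3.44 1.6  0.06]
139 [3.92 1.96 0.06]
136 [4.38 2.34 0.06]
133 [4.82 2.75 0.06]
130 [5.23 3.17 0.06]
```

View pics/c3.png

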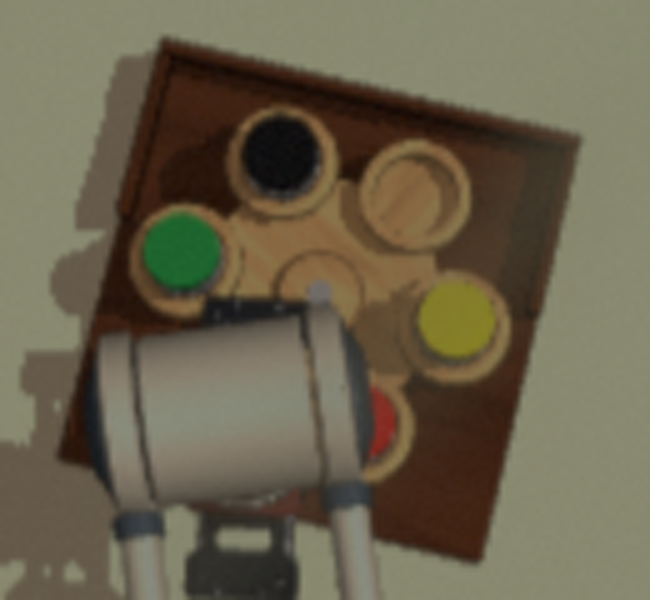

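Now the cup rims are: yellow (455,326), empty (415,195), black (282,161) and green (186,261). The red tin is partly hidden near (375,425).

```bash
cat > ang.py <<'E'
import sys; from h import *
# ang.py x,y,k ... : crop px of a cup rim, k = its place after red (world ccw positive, 60 deg each)
c=np.array([.5407,.0608]); out=[]
for s in sys.argv[1:]:
    x,y,k=map(float,s.split(",")); v=world(full((x,y)),.044)-c
    out.append((np.degrees(np.arctan2(v[1],v[0]))-60*k)%360)
print(np.round(out,1),"red at",np.mean(out).round(2),"to turn (cw)",(np.mean(out)-166.65).round(2))
E
python3 ang.py 455,326,1 415,195,2 282,161,3 186,261,4
```

```text
[196.7 196.7 196.3 196.5] red at 196.55 to turn (cw) 29.9
```

In the tool's units: 3.45 cm is 0.046, 3.3 cm is 0.044.

>>> {"api": "servo_tool", "payload": {"moves": [[0.0053,0.0013,0,0,0,0,1],[0.0127,0.0037,0,0,0,0,1],[0.02,0.0067,0,0,0,0,1],[0.0273,0.0103,0,0,0,0,1],[0.0347,0.0143,0,0,0,0,1],[0.04,0.0176,0,0,0,0,1],[0.044,0.02,0,0,0,0,1],[0.046,0.0213,0,0,0,0,1]]}}

```text
clock: 6.35
ee_pos: [0.451, 0.1311, 0.0276]
ee_rot: [[0.05, 0.999, -0.0], [0.999, -0.05, 0.0], [0.0, -0.0, -1.0]]
contact_force: [-0.7, -0.2, -0.2]
gripper_width: 0.005
grip_force: 0.3
```

```bash
python3 arc.py .114 142 140 139 138 137 136 135 134 133 132 131; python3 -c "
from h import *
crop('pics/c4.png')"
```

```text
now r,ang 0.1139 142.0 z 0.0276 F [-0.7 -0.2 -0.2] 6.35
142 [-0.   -0.01  0.06]
140 [0.32 0.23 0.06]
139 [0.48 0.35 0.06]
138 [0.63 0.47 0.06]
137 [0.79 0.6  0.06]
136 [0.94 0.73 0.06]
135 [1.09 0.86 0.06]
134 [1.23 1.   0.06]
133 [1.38 1.13 0.06]
132 [1.52 1.27 0.06]
131 [1.66 1.42 0.06]
```

View pics/c4.png

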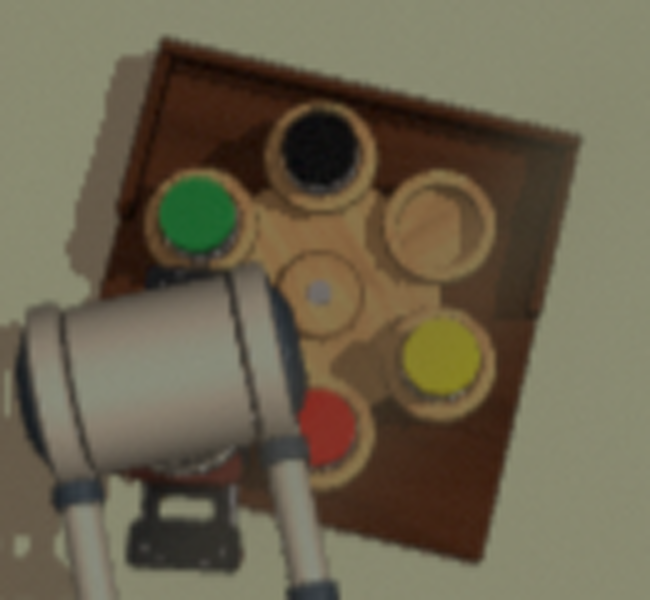

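Cup rims are now yellow (440,364), empty (440,225), black (321,157) and green (200,223). Red is coming round at about (325,427).

```bash
python3 ang.py 440,364,1 440,225,2 321,157,3 200,223,4
```

```text
[179.7 180.3 180.  179.6] red at 179.92 to turn (cw) 13.27
```

In the tool's units: 1.66 cm is 0.0221, 1.5 cm is 0.02.

>>> {"api": "servo_tool", "payload": {"moves": [[0.004,0.0031,0,0,0,0,1],[0.008,0.0063,0,0,0,0,1],[0.012,0.0096,0,0,0,0,1],[0.0153,0.0123,0,0,0,0,1],[0.018,0.0147,0,0,0,0,1],[0.02,0.0167,0,0,0,0,1],[0.0213,0.018,0,0,0,0,1],[0.0221,0.0189,0,0,0,0,1]]}}

```text
clock: 7.2
ee_pos: [0.4659, 0.1467, 0.0276]
ee_rot: [[0.05, 0.999, -0.0], [0.999, -0.05, 0.0], [0.0, -0.0, -1.0]]
contact_force: [-1.2, -1.0, 0.3]
gripper_width: 0.008
grip_force: 0.4
```

```bash
python3 arc.py .114 131 130 129 128 127 126 ; python3 -c "
from h import *
crop('pics/c5.png')"
```

```text
now r,ang 0.1139 131.1 z 0.0276 F [-1.2 -1.   0.3] 7.2
131 [0.02 0.   0.06]
130 [0.16 0.15 0.06]
129 [0.29 0.3  0.06]
128 [0.43 0.44 0.06]
127 [0.56 0.6  0.06]
126 [0.68 0.75 0.06]
```

View pics/c5.png

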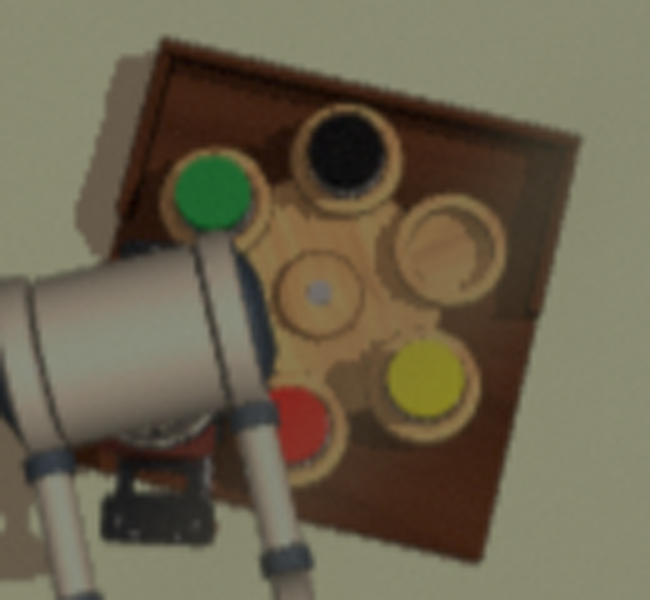

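Cup rims are now yellow (426,387), empty (450,249), black (347,158) and green (216,202).

```bash
python3 ang.py 426,387,1 450,249,2 347,158,3 216,202,4
```

```text
[168.7 169.4 169.3 168.7] red at 169.04 to turn (cw) 2.39
```

In the tool's units: 0.34 cm is 0.0045, 0.33 cm is 0.0044.

>>> {"api": "servo_tool", "payload": {"moves": [[0.0011,0.0011,0,0,0,0,1],[0.0021,0.0021,0,0,0,0,1],[0.0029,0.0029,0,0,0,0,1],[0.0036,0.0037,0,0,0,0,1],[0.0041,0.0043,0,0,0,0,1],[0.0044,0.0045,0,0,0,0,1],[0.0044,0.0045,0,0,0,0,1],[0.0044,0.0045,0,0,0,0,1]]}}

```text
clock: 8.05
ee_pos: [0.4694, 0.1498, 0.0276]
ee_rot: [[0.05, 0.999, 0.0], [0.999, -0.05, 0.0], [0.0, 0.0, -1.0]]
contact_force: [-0.4, 0.5, 0.2]
gripper_width: 0.005
grip_force: 0.2
```

```bash
python3 arc.py .115 132 134 ; python3 -c "
from h import *
crop('pics/c6.png')"
```

```text
now r,ang 0.1139 128.7 z 0.0276 F [-0.4  0.5  0.2] 8.05
132 [-0.37 -0.55  0.06]
134 [-0.66 -0.83  0.06]
```

>>> {"api": "servo_tool", "payload": {"moves": [[-0.0047,-0.0053,0,0,0,0,1],[-0.0093,-0.0113,0,0,0,0,1],[-0.0093,-0.0113,0,0,0,0,1],[-0.0093,-0.0113,-0.0267,0,0,0,1],[-0.0093,-0.0113,-0.0667,0,0,0,1],[-0.0093,-0.0113,-0.12,0,0,0,1],[-0.0093,-0.0113,-0.1867,0,0,0,1],[-0.0093,-0.0113,-0.24,0,0,0,1]]}}

```text
clock: 8.9
ee_pos: [0.4605, 0.1431, 0.2105]
ee_rot: [[0.05, 0.999, 0.002], [0.999, -0.05, 0.001], [0.001, 0.002, -1.0]]
contact_force: [0.7, 0.2, 0.0]
gripper_width: 0.007
grip_force: 0.0
```

In the tool's units: -40 cm is -0.5333, -35 cm is -0.4667.

>>> {"api": "servo_tool", "payload": {"moves": [[-0.0667,-0.0267,-0.0267,0,0,0,1],[-0.1333,-0.0533,-0.0267,0,0,0,1],[-0.2,-0.08,-0.0267,0,0,0,1],[-0.2667,-0.1067,-0.0267,0,0,0,1],[-0.3333,-0.1067,-0.0267,0,0,0,1],[-0.4,-0.1067,-0.0267,0,0,0,1],[-0.4667,-0.1067,-0.0267,0,0,0,1],[-0.5333,-0.1067,-0.0267,0,0,0,1]]}}

```text
clock: 9.7
ee_pos: [0.3608, -0.2369, 0.2281]
ee_rot: [[0.05, 0.999, 0.002], [0.999, -0.05, -0.001], [-0.001, 0.002, -1.0]]
contact_force: [0.7, 0.4, -0.7]
gripper_width: 0.008
grip_force: 0.0
```

In the tool's units: -10 cm is -0.1333.

>>> {"api": "servo_tool", "payload": {"moves": [[-0.1333,0,0,0,0,0,1],[-0.1333,0,0,0,0,0,1],[-0.1333,0,0,0,0,0,1],[-0.1333,0,0,0,0,0,1],[-0.1333,0,0,0,0,0,1]]}}

```text
clock: 10.2
ee_pos: [0.3567, -0.334, 0.228]
ee_rot: [[0.049, 0.999, 0.001], [0.999, -0.049, 0.0], [0.0, 0.001, -1.0]]
contact_force: [-0.1, 0.2, -0.4]
gripper_width: 0.007
grip_force: 0.0
```

```bash
python3 -c "
from h import *
crop('pics/c7.png')"
```

```text
(no output)
```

View pics/c7.png

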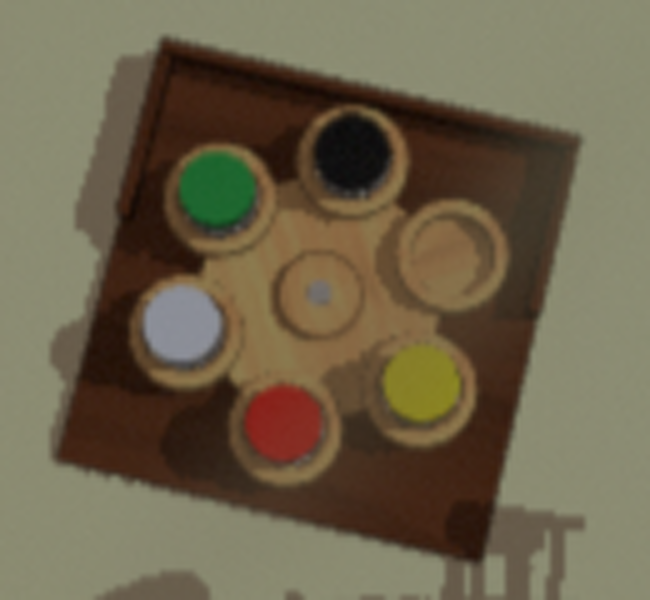

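The hand is clear and all five tins are standing. The cup rims are red (285,432), white (186,333), green (220,199), black (354,161), empty (453,255) and yellow (421,391).

```bash
python3 ang.py 285,432,0 421,391,1 453,255,2 354,161,3 220,199,4 186,333,5
```

```text
[166.4 166.1 166.6 166.2 166.7 166.8] red at 166.47 to turn (cw) -0.18
```

Red is within 0.2° of the front centre, so I'm handing it in.

```bash
python3 -c "
from station import order
print(order.finish_job())"
```

```text
the job is handed in; nothing more can be done
None
```

The red-lidded tin stands in the middle of the rack's open front, within about 0.2° by the last camera check; all five tins stayed upright in their cups, the hand is clear, and the job was handed in at about 10 s.

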